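# Fit the menu panel and raise the telescopic stand

### The job

Take the blank menu panel out of its wooden rest, slide it down into the slot on the head of the telescopic stand until it is fully home, and let go of it. Then press the stand's round release button right in, take hold of the pull knob and pull the mast straight up, past its first stop to its second, topmost stop. Finish while holding it up there: the mast sinks when let go, so the program ends with the gripper still gripping the knob and the mast fully extended. Leave the other things where they stand.

Things in the scene. Friction and masses are not known exactly. Their poses are not given: they have to be found in the camera images.
- menu_panel: Loose menu panel: upright pale-wood board, 8 thick (own x), 100 wide (own y), 95 tall (own z), about 80 g, blank paper on both faces, which are alike (half a turn is the same). Origin at the centre of its lower edge. Starts standing in the wooden rest, its lower 20 mm in the groove; pinch it across its 8 mm at the middle of its top edge from above.
- panel_top (a point): Middle of the panel's top edge, 95 mm above its origin; same axes.
- panel_rest: Wooden rest on the left table, fixed: block 50 (x) x 124 (y) x 30 tall, origin at the centre of its underside, with a groove along its own y from above, 14 wide, 106 long, 20 deep, in which the panel starts. Lift the panel straight up.
- stand: Telescopic stand on the right bench, fixed; origin under the mast's axis at bench level. Foot plate 12 thick, x -85 to 70, y -150 to 50. The upright mast carries a black head: beam along x, slot at x 38, pull knob at x -70. Lock housing to the mast's right (-y), top at z 75, with the release button at x -30, y -118. A gripper has most room with its sides parallel to these axes.
- slot (a point): Centre of the slot's floor in the head, 128 mm above the bench when the mast is down; rises with it. Axes are the stand's: x across the slot, y along it, z up. Slot open above, 11 wide (x), 103 long (y), 22 deep, mouth chamfered 2 mm, in a black block 32 x 125 whose top is 22 mm above this point. Home, the panel's origin lies here, its own y along the slot.
- release_button (a joint): Travel of the release button in m: 0 out (locked), 0.008 fully in. Pressed down with 4 to 6 N; it stays in where it is left. The mast cannot rise until it is pressed; from about 0.005 on the mast is free.
- button_top (a point): Centre of the button's top face, a grey disc 26 mm in diameter; 90 mm above the bench when out, 82 mm when in.
- pull_knob: Pull knob on the front of the head: round vertical black stem, 20 mm in diameter, with a cap of 28 mm diameter and 8 mm thick on top; origin at the stem's foot on top of the beam (z 130 mm when the mast is down), cap from 40 to 48 mm above the origin. Rises with the head.
- knob_grip (a point): Point on the knob's axis, 24 mm above its foot, at which to grip the stem; straight up is the pull direction.
- mast_upper (a joint): Extension in m of the thin upper mast section out of the lower one: 0 down, 0.06 at its end. It comes out first, with about 5 N of pull; its end is the first stop. Let go, it sinks back under its weight.
- mast_lower (a joint): Extension in m of the thicker lower mast section out of the foot's tube: 0 down, 0.06 at its end. It follows after the first stop, with about 12 N of pull in all; its end is the second stop. The whole rise of the knob is 0.12.
- mill_1: Bystander: white and grey pepper mill, 44 mm in diameter, 90 tall, on the left table; origin at the centre of its underside.
- tub_1: Bystander: dessert tub, about 72 mm in diameter, 71 tall, on the left table; origin at the centre of its underside.
- tin_1: Bystander: food tin, 75 mm in diameter, 110 tall, on the right bench behind the stand; origin at the centre of its underside.
- spice_jar_2: Bystander: spice jar with green cap, 41 mm in diameter, 103 tall, on the right bench in front of the stand; origin at the centre of its underside.
Things that resemble listed ones, but are neither listed nor needed, are in the scene too. Leave any pink or red look-alike of the menu_panel alone.

How it is judged:
On the way, in this order (a step that is already met when the one before it is completed fails the run):
1. the panel stands fully home in the head's slot and is let go, the mast still down (horizontal distance between menu_panel and slot below 0.005 m and z of menu_panel in the frame of slot below 0.003 m and angle between the z axis of menu_panel and the z axis of slot, either way round below 0.16 rad and angle between the y axis of menu_panel and the y axis of slot, either way round below 0.08 rad and contact force between the fingers and menu_panel below 0.1 N and value of joint each of mast_upper, mast_lower below 0.01 m), for 0.2 s.
2. the release button is pressed in (value of joint release_button above 0.006 m), for 0.1 s.
3. the mast is drawn out to the first stop by the knob (value of joint mast_upper above 0.054 m and contact force between the fingers and pull_knob above 2 N).
At the end, for the whole second after the job is handed in: Fingers grip the knob (over 2 N, TCP within 50 mm of its grip point); each mast section > 0.055 m out; button > 0.006 m in; panel untouched, still and home in the slot (origin within 5 mm of the slot point sideways, at most 3 mm above it, 0.08 rad along it, 0.16 rad upright) (horizontal distance between menu_panel and slot below 0.005 m and z of menu_panel in the frame of slot below 0.003 m and angle between the z axis of menu_panel and the z axis of slot, either way round below 0.16 rad and angle between the y axis of menu_panel and the y axis of slot, either way round below 0.08 rad and value of joint release_button above 0.006 m and value of joint each of mast_upper, mast_lower above 0.055 m and contact force between the fingers and pull_knob above 2 N and distance between the grasp point and knob_grip below 0.05 m and contact force between each of the arm, the fingers and menu_panel below 0.1 N and linear speed of menu_panel below 0.02 m/s); the arm keeps its last pose, push and grip.
It fails at once if a bystander (mill, tub, tin or spice jar) is moved more than 30 mm or tipped over (distance of any of mill_1, tub_1, tin_1, spice_jar_2 from where it was at the start of the episode above 0.03 m or angle between any of mill_1, tub_1, tin_1, spice_jar_2's own z axis and vertical above 0.5 rad).
It also fails if it takes over 61 s, if anything falls off the work surface, if the arm or the gripper's body presses on something with over 40 N, if the wrist force passes 120 N, or if a joint passes its speed limit or range.

### The arm

A 7-joint arm with a two-finger parallel gripper is mounted at the origin on a cart in front of the work surface, level with it; the furniture and walls round the work are solid. World frame = base frame: x ahead of the robot, y to its left, z up, the work surface at z = 0. Lengths are in m, angles in rad, forces in N, time in s.
With the tool pointing down it reaches from about 0.4 to 0.9 m from the base axis. Payload 5.5 kg.
Tool frame: the origin (TCP) lies between the finger pads, 19 mm behind the fingertips; this is the grasp point; z points along the fingers, y is the line along which they close (so a half turn about z gives the same grasp; the last joint's range is limited). The gripper opens to 92 mm and grips with 3 to 60 N. Pads are 19 mm wide; open, the fingers measure 130 mm over their backs; the gripper's body (75 mm by 190 mm) begins 47 mm behind the grasp point.
Start: joints at [-0.938, 0.501, -0.427, 1.55, 0.221, 1.138, -0.21], TCP at [0.235, 0.606, 0.246] pointing down, gripper open.
Joint ranges: [-2.88, 2.88], [-0.31, 2.03], [-1.54, 1.56], [0.2, 2.42], [-1.41, 4.55], [0.19, 2.02], [-2.57, 2.57]. Speed limits (rad/s): [2.57, 2.57, 3.14, 3.14, 3.14, 3.14, 3.14].

### API

Orientations are given as a unit quaternion [x, y, z, w].
In Python, from workcell import env, viewer, models gives the robot as it stands.
- The arm moves only by the tool drive_tool, never from a script. Its arguments are lists of equal length, an entry for each row: "dr": the turn, a rotation vector about the tool's x, y, z in units of 6 degrees (1.0 is 6 degrees), a list of three; "xyz": the shift along the tool's x, y, z in mm, a list of three; "hand": the opening, from 0 (shut) to 1 (fully open). A call has 1 to 20 rows; each row shifts and turns the commanded pose from where the row before left it, along the tool's axes as they then stand; what a row does not reach is not made up. A row lasts 1/10 s, in which the tool goes at most 50 mm and 8.59 degrees, less where a joint would pass 70% of its speed; a pose out of reach is approached as far as the arm can. A call with a gripper value outside its range is refused whole. The fingers move at their own pace and stop on an object; "force" is the grip in N (left out, the last holds). Time passes only in rows, so rows that do not move let the fingers close. It gives the time, the measured TCP pose, the force, the opening and the grip force at its end, in the units of the state.
- env.sense(): the state, without advancing time (a new reading comes with each control period).
- viewer.camera(name): name is "scene" or "side" or "wrist"; returns a dict with "frame" (420x560x3 uint8, red, green, blue), "camera_matrix" (3x3 intrinsics, pixels), "view" (4x4, takes a point from world to camera coordinates); the wrist camera has in their place "mount" (4x4, takes a point from camera to tool coordinates, whose origin is the TCP and whose axes are the flange's). Camera axes: x right, y down, z forward; pixel columns grow to the right and rows downward; lengths in m; the calibration is good to about 2 mm. The wrist camera is an equidistant fisheye: a pixel r from the principal point sees the ray r / f radians off the axis. A picture is of the moment at which its call begins: read the wrist's pose just before it. There is no depth.
- env.hand_in(): hands the job in; it is judged then, once.
Trained networks look in the newest picture that a camera, given by its name, has taken for a name from the list of things; names that differ only in an ending like _2 or _b are one class to them, and where a whole thing is asked for, a point or a joint stands for the part that bears it (a point fixed in the world has none). Each returns a list of dicts, best first, with "score" (0 to 1); they miss things now and then, are a little off and sometimes report something else, mostly with a low value. They report only what shows in the picture. A call takes as long as a camera call. They do not tell look-alikes from the thing itself.
- models.spot_in(camera, thing): "box" ([left, top, right, bottom] in pixels, round what is visible of it).
- models.spot_point(camera, thing): "xy" ([column, row] in pixels: a listed point, or the origin of a listed thing).
The state is a dict: "time": time; "qpos": joint angles; "joint_velocities": joint speeds; "joint_torque": joint torques, N m; "tool_pos": TCP position; "eef_rot": TCP orientation; "wrist_force": force on the tool from outside, world axes, zero at the start; "wrist_torque": the same for the moment, N m; "opening": opening from 0.0 (shut) to 1.0 (fully open); "grasp_force": force on a finger pad.
Only numpy, scipy, OpenCV 4.12 (cv2) and the standard library are available. Lean on these libraries where they do the work, as an engineer would, in place of code of your own. Each camera call takes 0.05 s, during which the arm holds its last target. There are 200 camera calls.

## Working session

There is one attempt and no reset: what is moved stays moved. The work goes in short steps, Python scripts to look and compute and a tool call to move; the robot and the scene stay as the last step left them, time stands still between calls to the robot, and variables do not carry over. Pictures are saved under pics/ and viewed, at most 10 in all, crops included, and the job is handed in when it is done.

Besides the shell and the picture viewer there is one more tool, called after ">>>" as name(argument=value, ...) on one line, values as JSON. drive_tool: Moves the arm, as the interface text tells. Its arguments: {"type":"object","properties":{"dr":{"type":"array","items":{"type":"array","items":{"type":"number"}}},"xyz":{"type":"array","items":{"type":"array","items":{"type":"number"}}},"hand":{"type":"array","items":{"type":"number"}},"force":{"type":"number"}},"required":["dr","xyz","hand"]}

```bash
mkdir -p pics; ls
cat > h.py <<'E'
import numpy as np, cv2
from scipy.spatial.transform import Rotation as R
from workcell import env, viewer, models
def shot(n,f=None):
    s=env.sense(); d=viewer.camera(n)
    if f: cv2.imwrite('pics/'+f,d['frame'][:,:,::-1])
    return s,d
def ray(n,s,d,uv):
    """origin, direction in world"""
    K=np.array(d['camera_matrix']); x=(uv[0]-K[0,2])/K[0,0]; y=(uv[1]-K[1,2])/K[1,1]
    if n=='wrist':
        r=np.hypot(x,y); v=np.array([0,0,1.]) if r<1e-9 else np.array([np.sin(r)*x/r,np.sin(r)*y/r,np.cos(r)])
        T=np.eye(4);T[:3,:3]=R.from_quat(s['eef_rot']).as_matrix();T[:3,3]=s['tool_pos']
        T=T@np.array(d['mount'])
    else:
        v=np.array([x,y,1.]); T=np.linalg.inv(np.array(d['view']))
    v=T[:3,:3]@v
    return T[:3,3],v/np.linalg.norm(v)
def atz(o,v,z): return o+v*(z-o[2])/v[2]
def tri(rs):
    A=sum(np.eye(3)-np.outer(v,v) for o,v in rs); b=sum((np.eye(3)-np.outer(v,v))@o for o,v in rs)
    p=np.linalg.solve(A,b); return p,[round(float(np.linalg.norm(np.cross(p-o,v)))*1000,1) for o,v in rs]
def proj(n,s,d,p):
    K=np.array(d['camera_matrix'])
    if n=='wrist':
        T=np.eye(4);T[:3,:3]=R.from_quat(s['eef_rot']).as_matrix();T[:3,3]=s['tool_pos']
        c=np.linalg.inv(T@np.array(d['mount']))@np.append(p,1)
        r=np.hypot(c[0],c[1]); t=np.arctan2(r,c[2]); x,y=c[0]/r*t,c[1]/r*t
    else:
        c=np.array(d['view'])@np.append(p,1); x,y=c[0]/c[2],c[1]/c[2]
    return np.array([K[0,0]*x+K[0,2],K[1,1]*y+K[1,2]])
E
cat > a.py <<'E'
from h import *
np.set_printoptions(precision=3,suppress=True)
D={}
for n in ['scene','side','wrist']: D[n]=shot(n,n+'1.png')
s=D['scene'][0];print(s['tool_pos'],s['eef_rot'],s['wrist_force'])
for t in ['menu_panel','panel_top','panel_rest','stand','slot','button_top','knob_grip','pull_knob','mill_1','tub_1','tin_1','spice_jar_2']:
    for n in D:
        for r in models.spot_point(n,t)[:3]: print(t,n,np.round(r['xy'],1),round(r['score'],2),end=' | ')
    print()
for n in ['scene','side']: print(n,ray(n,*D[n],(280,210)))
im=np.hstack([cv2.imread('pics/%s1.png'%n) for n in D]);
E
python3 a.py
```

```text
pics
[0.235 0.605 0.244] [ 0.184  0.983 -0.001 -0.   ] [0.609 0.551 0.111]
menu_panel scene [235.7 201.3] 0.82 | menu_panel scene [171.  234.9] 0.74 | menu_panel side [234.8 280.2] 0.6 | menu_panel side [316.2 300.1] 0.59 | menu_panel side [270.  282.3] 0.5 | menu_panel wrist [247.  318.8] 0.39 | 
panel_top scene [237.8 184.2] 0.86 | panel_top scene [169.3 201.1] 0.84 | panel_top scene [201.  191.9] 0.61 | panel_top side [314.3 268.7] 0.77 | panel_top side [237.2 250.1] 0.69 | panel_top side [271.2 253. ] 0.67 | 
panel_rest scene [206.6 218.3] 0.92 | panel_rest side [272.7 288.3] 0.67 | panel_rest side [206.  324.4] 0.28 | 
stand scene [363.5 296.1] 0.75 | stand scene [207.  218.5] 0.4 | stand scene [361.2 276.3] 0.39 | stand wrist [  2.  413.8] 0.49 | 
slot scene [381.  255.6] 0.92 | slot scene [401. 301.] 0.16 | slot side [289.2 174.7] 0.43 | 
button_top scene [402.7 297.6] 0.42 | 
knob_grip scene [355.  268.4] 0.48 | knob_grip side [205.3 321.5] 0.49 | 
pull_knob scene [359.  273.8] 0.59 | pull_knob scene [357.9 268.8] 0.33 | 
mill_1 scene [159.9 197.6] 0.55 | mill_1 side [252.8 340.4] 0.73 | mill_1 wrist [248.5 320.8] 0.78 | 
tub_1 scene [194.1 185.9] 0.89 | tub_1 scene [379.3 255.8] 0.16 | tub_1 side [205.9 322.5] 0.59 | 
tin_1 scene [381.9 249.1] 0.89 | tin_1 side [244.  209.2] 0.86 | tin_1 wrist [  3.9 414.1] 0.5 | 
spice_jar_2 scene [291.1 318.6] 0.8 | spice_jar_2 side [348.2 219.9] 0.78 | 
scene (array([-0.296, -0.886,  1.012]), array([ 0.553,  0.586, -0.592]))
side (array([0.013, 1.46 , 0.744]), array([ 0.295, -0.879, -0.375]))
```

View pics/scene1.png

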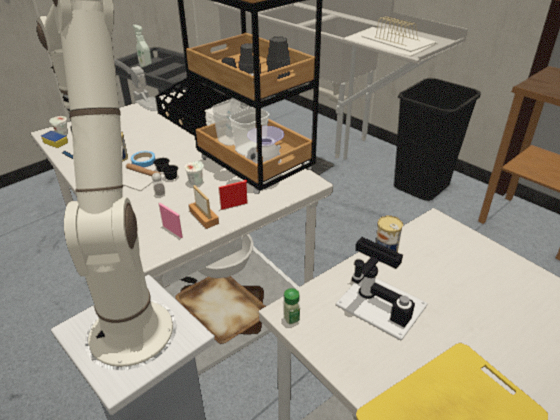

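View pics/side1.png

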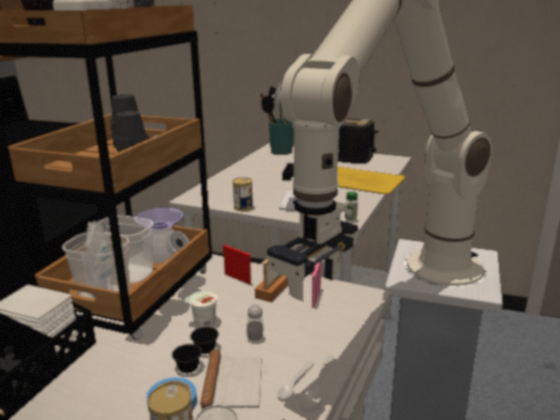

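```bash
cat > b.py <<'E'
from h import *
np.set_printoptions(precision=3,suppress=True)
D={n:shot(n) for n in ['scene','side']}
r=lambda n,uv: ray(n,*D[n],uv)
print('ptop',tri([r('scene',(201,191.9)),r('side',(271.2,253))]))
print('rest',tri([r('scene',(206.6,218.3)),r('side',(272.7,288.3))]), atz(*r('scene',(206.6,218.3)),0))
print('slot z128', atz(*r('scene',(381,255.6)),.128), atz(*r('side',(289.2,174.7)),.128))
print('btn', atz(*r('scene',(402.7,297.6)),.09)); print('knob',atz(*r('scene',(355,268.4)),.154),atz(*r('scene',(359,273.8)),.13))
print('stand',atz(*r('scene',(363.5,296.1)),0))
for t,a,z in [('mill',(159.9,197.6),0),('tub',(194.1,185.9),0),('tin',(381.9,249.1),0),('jar',(291.1,318.6),0)]: print(t,atz(*r('scene',a),z))
E
python3 b.py
```

```text
ptop (array([0.436, 0.266, 0.106]), [2.9, 2.9])
rest (array([ 0.439,  0.259, -0.003]), [0.2, 0.2]) [0.437 0.256 0.   ]
slot z128 [ 0.581 -0.348  0.128] [ 0.573 -0.323  0.128]
btn [ 0.529 -0.461  0.09 ]
knob [ 0.469 -0.348  0.154] [ 0.482 -0.353  0.13 ]
stand [ 0.536 -0.34   0.   ]
mill [0.39  0.473 0.   ]
tub [0.524 0.45  0.   ]
tin [ 0.735 -0.254  0.   ]
jar [ 0.333 -0.258  0.   ]
```

The scene picture shows the wooden rest with the pale panel at about (205,205). Pink (171,220) and red (233,194) look-alikes stand either side of it. The stand is at (380,290), with the head bar at (378,252), knob near (360,270) and button near (402,300). In the side picture the rest is at (270,285) and the gripper is in front of it. I'm moving above the rest for a wrist view.

>>> drive_tool(dr=[[0, 0, 0], [0, 0, 0], [0, 0, 0], [0, 0, 0], [0, 0, 0], [0, 0, 0], [0, 0, 0], [0, 0, 0], [0, 0, 0], [0, 0, 0], [0, 0, 0], [0, 0, 0], [0, 0, 0]], xyz=[[-26, -21, -5], [-26, -21, -5], [-26, -21, -5], [-26, -21, -5], [-26, -21, -5], [-26, -21, -5], [-26, -21, -5], [-26, -21, -5], [-26, -21, -5], [-26, -21, -5], [-26, -21, -5], [-26, -21, -5], [0, 0, 0]], hand=[1, 1, 1, 1, 1, 1, 1, 1, 1, 1, 1, 1, 1])

```text
time: 3.35
tool_pos: [0.438, 0.2535, 0.3063]
eef_rot: [0.188, 0.982, -0.001, 0.001]
wrist_force: [0.2, -0.2, -0.5]
opening: 0.994
grasp_force: 0.0
```

```bash
cat > c.py <<'E'
from h import *
import sys
np.set_printoptions(precision=3,suppress=True)
f=sys.argv[1]
D={n:shot(n,n+f+'.png') for n in ['scene','side','wrist']}
s=D['wrist'][0];print(s['time'],s['tool_pos'],s['eef_rot'],s['wrist_force'])
M=R.from_quat(s['eef_rot']).as_matrix();print(M)
for t in sys.argv[2:]:
    for n in D:
        for r in models.spot_point(n,t)[:4]: print(t,n,np.round(r['xy'],1),round(r['score'],2),atz(*ray(n,*D[n],r['xy']),{'panel_top':.105,'panel_rest':0,'menu_panel':.01,'slot':.128,'button_top':.09,'knob_grip':.154,'pull_knob':.13,'stand':0}[t]))
E
python3 c.py 2 panel_top panel_rest menu_panel
```

```text
3.45 [0.435 0.258 0.306] [0.185 0.983 0.    0.   ] [-0.313  0.831  0.968]
[[-0.932  0.363  0.   ]
 [ 0.363  0.932  0.001]
 [-0.     0.001 -1.   ]]
panel_top scene [201.1 191.5] 0.89 [0.436 0.268 0.105]
panel_top scene [167.7 206. ] 0.72 [0.311 0.275 0.105]
panel_top scene [233.2 183. ] 0.59 [0.544 0.234 0.105]
panel_top side [271.7 254.1] 0.98 [0.438 0.266 0.105]
panel_top side [237.6 246.7] 0.56 [0.542 0.251 0.105]
panel_top side [317.7 270.7] 0.56 [0.298 0.319 0.105]
panel_top wrist [286.6 182.6] 0.91 [0.435 0.271 0.105]
panel_top wrist [248.1  77.6] 0.8 [0.317 0.274 0.105]
panel_top wrist [304.7 276. ] 0.59 [0.545 0.251 0.105]
panel_rest scene [204.  219.1] 0.84 [0.428 0.259 0.   ]
panel_rest side [269.4 286.1] 0.81 [0.449 0.256 0.   ]
panel_rest wrist [280.3 169.3] 0.75 [0.434 0.266 0.   ]
menu_panel scene [172.3 234.5] 0.83 [0.298 0.252 0.01 ]
menu_panel scene [202.6 216.6] 0.79 [0.426 0.262 0.01 ]
menu_panel scene [234.8 204.8] 0.57 [0.548 0.239 0.01 ]
menu_panel side [235.1 279. ] 0.76 [0.548 0.264 0.01 ]
menu_panel side [314.3 299.6] 0.58 [0.309 0.303 0.01 ]
menu_panel wrist [258.4  85.3] 0.94 [0.316 0.28  0.01 ]
menu_panel wrist [283.6 169.7] 0.91 [0.434 0.27  0.01 ]
menu_panel wrist [296.  251.9] 0.84 [0.552 0.244 0.01 ]
```

View pics/wrist2.png

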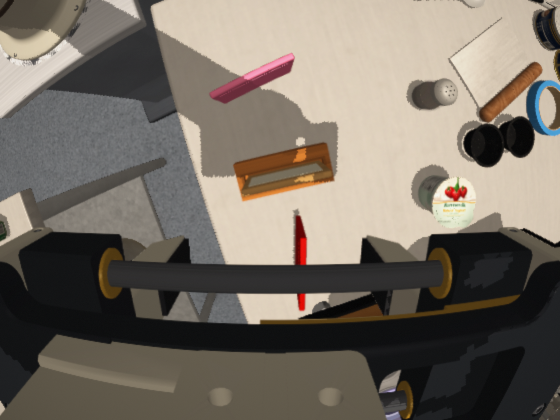

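Wrist view: the rest is at (285,172) with the panel in it. Pink panel is at (253,78) and red at (300,260). I need a closer crop for the panel's edges.

```bash
python3 -c "
import cv2
i=cv2.imread('pics/wrist2.png')[125:215,220:350];cv2.imwrite('pics/crop2.png',cv2.resize(i,None,fx=6,fy=6,interpolation=cv2.INTER_CUBIC))"
```

```text
(no output)
```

View pics/crop2.png

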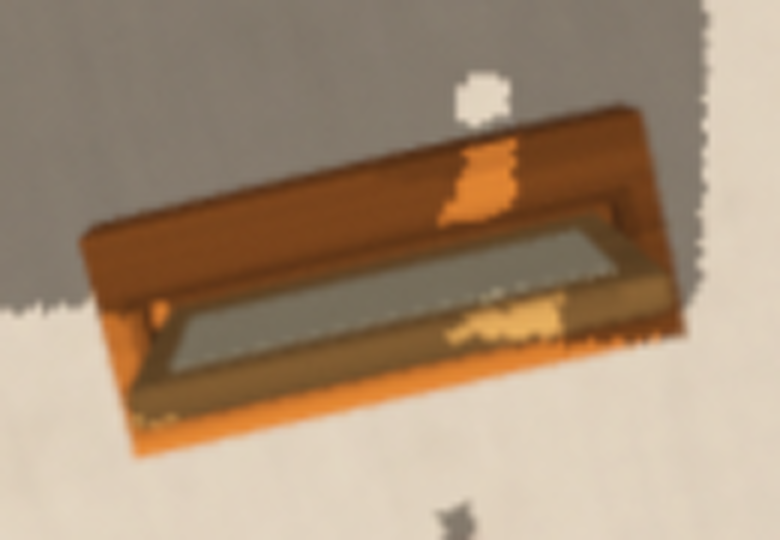

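Run:
```python
from h import *
np.set_printoptions(precision=4,suppress=True)
s,d=shot('wrist')
def w(c,z): return atz(*ray('wrist',s,d,(c[0]/6+220-.4,c[1]/6+125-.4)),z)
a,b=w((132,400),.105),w((670,290),.105)
print('top',a,b,(a+b)/2,np.linalg.norm(a-b),np.degrees(np.arctan2(*(b-a)[1::-1])))
C=[w(c,.03) for c in [(80,240),(640,105),(685,332),(135,458)]]
print(C,np.mean(C,0),[np.linalg.norm(C[i]-C[i-1]) for i in range(4)])
for i,j in [(0,1),(3,2)]: print(np.degrees(np.arctan2(*(C[j]-C[i])[1::-1])))
M=R.from_quat(s['eef_rot']).as_matrix()
for y in [np.degrees(np.arctan2(*(b-a)[1::-1]))]:
  print('panel dir in tool',M.T@(b-a)/np.linalg.norm(b-a))
print(M.T@((a+b)/2-s['tool_pos']))
```

```text
top [0.4254 0.2231 0.105 ] [0.4413 0.3195 0.105 ] [0.4333 0.2713 0.105 ] 0.09774128816854327 80.66347218763593
[array([0.4006, 0.2129, 0.03  ]), array([0.4166, 0.3352, 0.03  ]), array([0.4665, 0.3278, 0.03  ]), array([0.4495, 0.2056, 0.03  ])] [0.4333 0.2704 0.03  ] [np.float64(0.04942129978538836), np.float64(0.12328690679462442), np.float64(0.05048111414401296), np.float64(0.12335963466610778)]
82.56142638370352
82.06857822714663
panel dir in tool [ 0.2046  0.9788 -0.    ]
[0.0056 0.0113 0.2004]
```

>>> drive_tool(dr=[[0, 0, 0], [0, 0, 1.28], [0, 0, 1.28], [0, 0, 1.28], [0, 0, 1.28], [0, 0, 1.28], [0, 0, 1.28], [0, 0, 1.28], [0, 0, 1.28], [0, 0, 1.28], [0, 0, 1.28], [0, 0, 0], [0, 0, 0]], xyz=[[6, 11, 0], [0, 0, 10], [0, 0, 10], [0, 0, 10], [0, 0, 10], [0, 0, 10], [0, 0, 10], [0, 0, 10], [0, 0, 10], [0, 0, 10], [0, 0, 10], [0, 0, 0], [0, 0, 0]], hand=[1, 1, 1, 1, 1, 1, 1, 1, 1, 1, 1, 1, 1])

```text
time: 5.3
tool_pos: [0.4329, 0.2715, 0.2056]
eef_rot: [0.753, 0.658, -0.0, -0.0]
wrist_force: [-0.0, -0.8, 0.3]
opening: 1.0
grasp_force: 0.0
```

```bash
python3 c.py 3 panel_top panel_rest; python3 -c "
import cv2
from h import *
print(env.sense()['qpos'])
i=cv2.imread('pics/wrist3.png');cv2.imwrite('pics/crop3.png',cv2.resize(i[:300,120:440],None,fx=2,fy=2))"
```

```text
5.4 [0.433 0.271 0.206] [ 0.754  0.657  0.    -0.   ] [-0.045 -0.375 -0.386]
[[ 0.136  0.991  0.001]
 [ 0.991 -0.136  0.001]
 [ 0.001  0.001 -1.   ]]
panel_top scene [233.9 183.5] 0.86 [0.543 0.229 0.105]
panel_top scene [169.5 205.3] 0.57 [0.317 0.274 0.105]
panel_top scene [202.5 191.9] 0.53 [0.438 0.263 0.105]
panel_top side [315.  268.4] 0.76 [0.307 0.309 0.105]
panel_top side [274.6 253.3] 0.7 [0.432 0.259 0.105]
panel_top side [237.4 250.5] 0.57 [0.533 0.273 0.105]
panel_top wrist [275.5 214.7] 0.92 [0.434 0.269 0.105]
panel_top wrist [414.8 216.7] 0.77 [0.547 0.251 0.105]
panel_top wrist [134.6 221.8] 0.59 [0.318 0.279 0.105]
panel_rest scene [204.6 217.6] 0.67 [0.434 0.264 0.   ]
panel_rest side [269.1 284.8] 0.8 [0.453 0.25  0.   ]
panel_rest wrist [276.9 189.1] 0.55 [0.435 0.268 0.   ]
[-0.5050914   0.27225641 -0.12365646  1.94469367  0.0414713   0.92670661
 -0.78833176]
```

View pics/crop3.png

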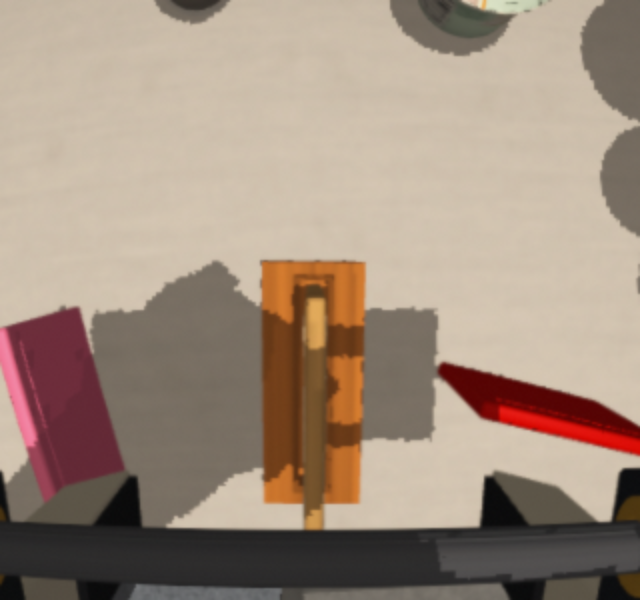

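Panel is centred and aligned between the fingers (crop x≈315). The red look-alike's near corner at (440,370) is close to the open finger's path, so I'll narrow the opening before going down.

>>> drive_tool(dr=[[0, 0, 0], [0, 0, 0], [0, 0, 0], [0, 0, 0], [0, 0, 0], [0, 0, 0], [0, 0, 0], [0, 0, 0], [0, 0, 0], [0, 0, 0], [0, 0, 0], [0, 0, 0], [0, 0, 0], [0, 0, 0], [0, 0, 0]], xyz=[[0, 0, 0], [0, 0, 0], [0, 0, 0], [0, 0, 20], [0, 0, 20], [0, 0, 20], [0, 0, 20], [0, 0, 20], [0, 0, 10], [0, 0, 0], [0, 0, 0], [0, 0, 0], [0, 0, 0], [0, 0, 0], [0, 0, 0]], hand=[0.4, 0.4, 0.4, 0.4, 0.4, 0.4, 0.4, 0.4, 0.4, 0.4, 0, 0, 0, 0, 0], force=20)

```text
time: 7.25
tool_pos: [0.4335, 0.271, 0.0962]
eef_rot: [0.755, 0.656, 0.001, 0.0]
wrist_force: [-0.4, -0.5, 4.6]
opening: 0.085
grasp_force: 20.0
```

>>> drive_tool(dr=[[0, 0, 0], [0, 0, 0], [0, 0, 0], [0, 0, 0], [0, 0, 0], [0, 0, 0], [0, 0, 0], [0, 0, 0], [0, 0, 0], [0, 0, 0], [0, 0, 0]], xyz=[[0, 0, -10], [0, 0, -25], [0, 0, -25], [0, 0, -25], [0, 0, -25], [0, 0, -25], [0, 0, -25], [0, 0, -25], [0, 0, -25], [0, 0, -25], [0, 0, -25]], hand=[0, 0, 0, 0, 0, 0, 0, 0, 0, 0, 0])

```text
time: 8.35
tool_pos: [0.4326, 0.2705, 0.357]
eef_rot: [0.755, 0.656, -0.0, -0.0]
wrist_force: [0.4, -0.6, -1.5]
opening: 0.085
grasp_force: 20.0
```

>>> drive_tool(dr=[[0, 0, 0], [0, 0, 0], [0, 0, 0], [0, 0, 0], [0, 0, 0], [0, 0, 0], [0, 0, 0], [0, 0, 0], [0, 0, 0], [0, 0, 0], [0, 0, 0], [0, 0, 0], [0, 0, 0], [0, 0, 0], [0, 0, 0], [0, 0, 0], [0, 0, 0], [0, 0, 0], [0, 0, 0], [0, 0, 0]], xyz=[[-20, 5, 0], [-37, 10, 0], [-37, 10, 0], [-37, 10, 0], [-37, 10, 0], [-37, 10, 0], [-37, 10, 0], [-37, 10, 0], [-37, 10, 0], [-37, 10, 0], [-37, 10, 0], [-37, 10, 0], [-37, 10, 0], [-37, 10, 0], [-37, 10, 0], [-37, 10, 0], [-37, 10, 0], [-37, 10, 0], [-37, 10, 0], [-20, 5, 0]], hand=[0, 0, 0, 0, 0, 0, 0, 0, 0, 0, 0, 0, 0, 0, 0, 0, 0, 0, 0, 0])

```text
time: 10.35
tool_pos: [0.5219, -0.458, 0.3553]
eef_rot: [0.756, 0.655, -0.001, -0.0]
wrist_force: [-0.3, 0.1, -1.1]
opening: 0.082
grasp_force: 20.0
```

```bash
sleep 0; python3 c.py 4 slot button_top knob_grip pull_knob stand; python3 -c "
from h import *
print(env.sense()['qpos'],env.sense()['grasp_force'])"
```

```text
10.45 [ 0.521 -0.458  0.355] [ 0.756  0.654 -0.001 -0.   ] [-0.276 -0.427 -2.052]
[[ 0.144  0.99  -0.002]
 [ 0.99  -0.144 -0.001]
 [-0.002 -0.002 -1.   ]]
slot scene [377.2 255.7] 0.58 [ 0.574 -0.341  0.128]
slot side [288.9 175.7] 0.71 [ 0.57  -0.311  0.128]
slot wrist [315.8  70.3] 0.76 [ 0.585 -0.338  0.128]
button_top scene [400.3 301.1] 0.48 [ 0.515 -0.463  0.09 ]
button_top side [245.  205.8] 0.45 [ 0.65  -0.074  0.09 ]
button_top side [317.5 172.1] 0.36 [ 0.509 -0.495  0.09 ]
button_top wrist [284.2 182.1] 0.68 [ 0.532 -0.467  0.09 ]
knob_grip scene [355.9 270.4] 0.62 [ 0.465 -0.354  0.154]
knob_grip side [316.2 169.4] 0.56 [ 0.473 -0.333  0.154]
knob_grip wrist [217.7  96.9] 0.77 [ 0.476 -0.355  0.154]
pull_knob scene [358. 275.] 0.7 [ 0.477 -0.354  0.13 ]
pull_knob side [317.2 173.6] 0.56 [ 0.476 -0.358  0.13 ]
pull_knob wrist [219.2 100.1] 0.85 [ 0.473 -0.356  0.13 ]
stand scene [365.4 296.3] 0.59 [ 0.539 -0.344  0.   ]
stand scene [417.2 210.3] 0.49 [ 0.987 -0.214  0.   ]
stand side [296.7 205. ] 0.95 [ 0.552 -0.35   0.   ]
stand wrist [283.5  92.5] 0.56 [ 0.55  -0.347  0.   ]
stand wrist [316.5  69.7] 0.33 [ 0.604 -0.319  0.   ]
[ 0.40915171  0.49813543  0.41469799  1.31064215 -0.19761488  1.37294992
  0.67811774] 19.998435974121094
```

View pics/wrist4.png

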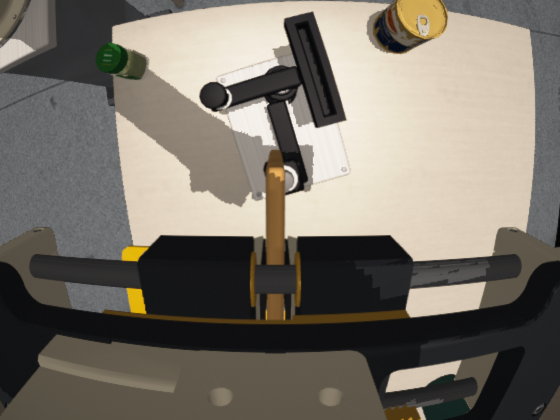

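Wrist view: the slot block runs from (299,15) to (331,123), the knob cap is at (215,96), and the button is near (288,178), partly hidden by the held panel. Zooming in on the slot and knob.

```bash
python3 -c "
import cv2,numpy as np
i=cv2.imread('pics/wrist4.png')[0:140,190:360]
i=np.clip(255*(i/255.)**.5,0,255).astype('uint8')
cv2.imwrite('pics/crop4.png',cv2.resize(i,None,fx=4.2,fy=4.2,interpolation=cv2.INTER_CUBIC))"
```

```text
(no output)
```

View pics/crop4.png

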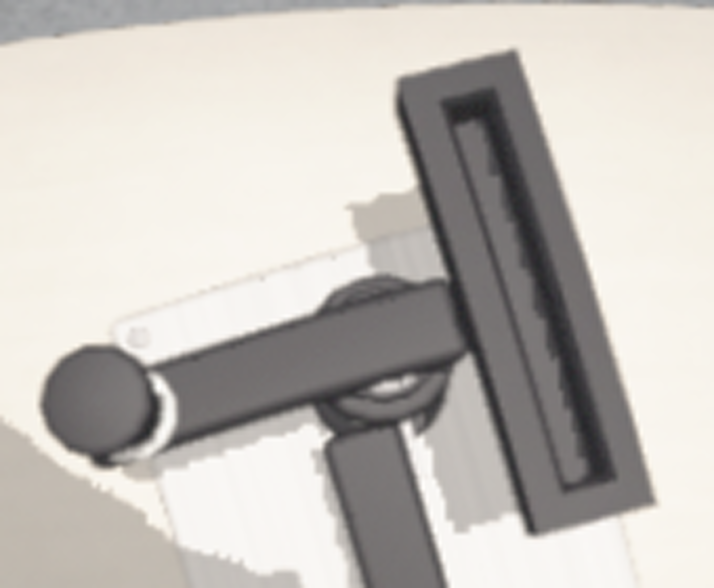

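```bash
cat > e.py <<'E'
from h import *
np.set_printoptions(precision=4,suppress=True)
s,d=shot('wrist')
print(s['tool_pos'])
def w(c,z): return atz(*ray('wrist',s,d,(c[0]/4.2+190-.4,c[1]/4.2-.4)),z)
for C in [[(402,82),(517,52),(655,502),(530,533)],[(442,105),(495,88),(613,478),(565,492)]]:
    P=[w(c,.150) for c in C]
    print(np.mean(P,0),[round(float(np.linalg.norm(P[i]-P[i-1])),4) for i in range(4)],[np.degrees(np.arctan2(*(P[a]-P[b])[1::-1])) for a,b in [(0,3),(1,2)]],[np.degrees(np.arctan2(*(P[a]-P[b])[1::-1])) for a,b in [(1,0),(2,3)]])
k=w((96,400),.178); print('knob',k)
c=np.mean(P,0); v=c-k; print(np.linalg.norm(v[:2]),np.degrees(np.arctan2(v[1],v[0])))
M=R.from_quat(s['eef_rot']).as_matrix()
print('tool y yaw',np.degrees(np.arctan2(M[1,1],M[0,1])), R.from_matrix(M).as_quat())
# panel bottom yaw check from the image not needed
for rr in models.spot_point('wrist','button_top')[:2]: print(rr,atz(*ray('wrist',s,d,rr['xy']),.09))
E
python3 e.py
```

```text
[ 0.5232 -0.4548  0.3555]
[ 0.5833 -0.3343  0.15  ] [0.1217, 0.0307, 0.123, 0.0332] [np.float64(97.25600225006879), np.float64(98.4377238277095)] [np.float64(9.76123001758255), np.float64(7.407361846000734)]
[ 0.5838 -0.3345  0.15  ] [0.1052, 0.0144, 0.106, 0.0129] [np.float64(99.01912268098575), np.float64(98.21111843099632)] [np.float64(12.995528514962215), np.float64(9.853309565711225)]
knob [ 0.477  -0.3509  0.178 ]
0.10804806980336568 8.721634613627252
tool y yaw -7.986677709601848 [ 0.7546  0.6561 -0.     -0.    ]
{'xy': [279.2, 187.5], 'score': 0.63} [ 0.527  -0.4689  0.09  ]
```

>>> drive_tool(dr=[[0, 0, 0], [0, 0, 0], [0, 0, 0], [0, 0, 0], [0, 0, 0], [0, 0, -0.92], [0, 0, -0.92], [0, 0, -0.92], [0, 0, 0], [0, 0, 0], [0, 0, 0], [0, 0, 0], [0, 0, 0], [0, 0, 0], [0, 0, 0]], xyz=[[25.5, 8.6, 0], [25.5, 8.6, 0], [25.5, 8.6, 0], [25.5, 8.6, 0], [25.5, 8.6, 0], [0, 0, 0], [0, 0, 0], [0, 0, 0], [0, 0, 20], [0, 0, 20], [0, 0, 20], [0, 0, 20], [0, 0, 20], [0, 0, 0], [0, 0, 0]], hand=[0, 0, 0, 0, 0, 0, 0, 0, 0, 0, 0, 0, 0, 0, 0])

```text
time: 12.85
tool_pos: [0.5835, -0.3345, 0.2556]
eef_rot: [0.652, 0.758, -0.0, -0.0]
wrist_force: [0.5, -0.6, -1.2]
opening: 0.084
grasp_force: 20.0
```

```bash
cat > f.py <<'E'
from h import *
np.set_printoptions(precision=4,suppress=True)
S=[shot('wrist','wrist5.png')[0]]+[shot('wrist')[0] for _ in range(5)]
p=np.mean([s['tool_pos'] for s in S],0); print(p,np.std([s['tool_pos'] for s in S],0))
M=R.from_quat([s['eef_rot'] for s in S]).mean().as_matrix(); print(M, np.degrees(np.arctan2(M[1,1],M[0,1])))
i=cv2.imread('pics/wrist5.png')
i=np.clip(255*(i/255.)**.5,0,255).astype('uint8')[60:310,150:410]
cv2.imwrite('pics/crop5.png',cv2.resize(i,None,fx=2.4,fy=2.4,interpolation=cv2.INTER_CUBIC))
E
python3 f.py
```

```text
[ 0.584  -0.3349  0.2567] [0.0003 0.0002 0.0005]
[[-0.149   0.9888  0.0015]
 [ 0.9888  0.149  -0.0008]
 [-0.001   0.0013 -1.    ]] 8.569436356591837
```

View pics/crop5.png

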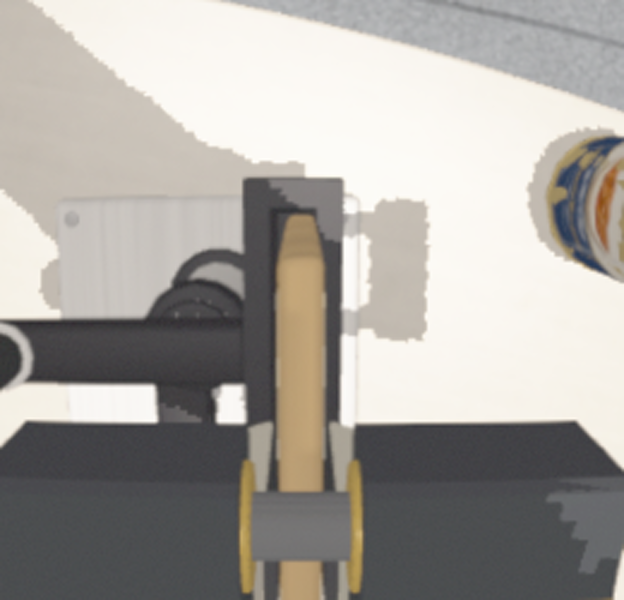

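The panel's lower far end is at crop (301,214), over the slot mouth centred near (294,210). I'll quantify the offset.

Run:
```python
from h import *
np.set_printoptions(precision=1,suppress=True)
s,d=shot('wrist'); s=dict(s); s['tool_pos']=[.584,-.3349,.2567]
M=R.from_euler('z',8.57,degrees=True).as_matrix()@np.array([[0,1,0],[1,0,0],[0,0,-1.]]); s['eef_rot']=R.from_matrix(M).as_quat()
def w(c,z):
    p=atz(*ray('wrist',s,d,(c[0]/2.4+150-.3,c[1]/2.4+60-.3)),z); return 1000*(M.T@(p-s['tool_pos']))
for n,c,z in [('blockL',(243,180),.15),('blockR',(343,180),.15),('block L low',(246,400),.15),('mouthL',(272,209),.15),('mouthR',(317,209),.15),('pbotL',(284,214),.1707),('pbotR',(318,214),.1707),('ptopL',(277,258),.2657),('ptopR',(324,258),.2657),('knobring',(3,355),.13)]: print(n,w(c,z))
```

```text
blockL [ 58.5 -17.8 106.7]
blockR [ 58.5  13.5 106.7]
block L low [-13.6 -18.  106.7]
mouthL [ 49.3  -8.8 106.7]
mouthR [ 49.3   5.4 106.7]
pbotL [49.3 -4.6 86. ]
pbotR [49.3  5.2 86. ]
ptopL [49.2 -3.7 -9. ]
ptopR [49.2  4.1 -9. ]
knobring [  -3.3 -110.1  126.7]
```

>>> drive_tool(dr=[[0, 0, 0], [0, 0, 0], [0, 0, 0], [0, 0, 0], [0, 0, 0]], xyz=[[-1.5, -1.1, 0], [-1.5, -1.1, 0], [0, 0, 14], [0, 0, 0], [0, 0, 0]], hand=[0, 0, 0, 0, 0])

```text
time: 13.7
tool_pos: [0.5812, -0.3373, 0.2403]
eef_rot: [0.652, 0.758, -0.0, -0.001]
wrist_force: [0.7, -0.3, -1.0]
opening: 0.087
grasp_force: 20.0
```

```bash
sed -i "s/wrist5/wrist6/;s/wrist5/wrist6/;s/crop5/crop6/;s/60:310,150:410/130:190,240:310/;s/fx=2.4,fy=2.4/fx=9,fy=9/" f.py; python3 f.py; python3 -c "
from h import *; print(env.sense()['wrist_force'])"
```

```text
[ 0.5817 -0.3377  0.2412] [0.0003 0.0002 0.0005]
[[-0.1491  0.9888 -0.0004]
 [ 0.9888  0.1491  0.0002]
 [ 0.0003 -0.0004 -1.    ]] 8.577280722207794
[ 0.02823557 -0.33220517 -0.67564821]
```

View pics/crop6.png

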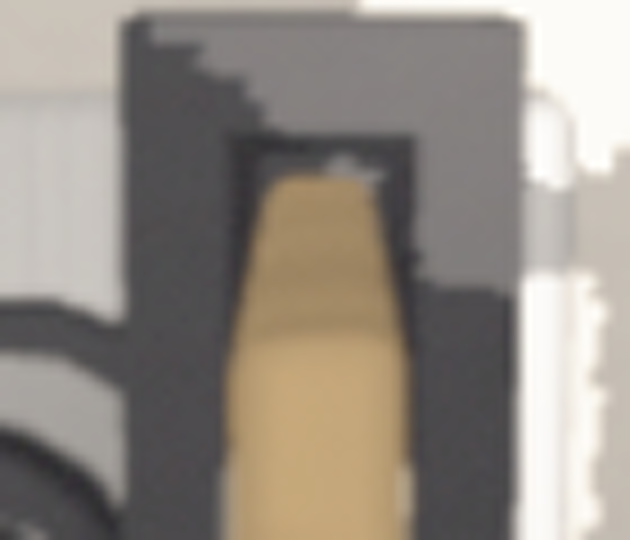

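The panel is centred in the mouth to about 0.3 mm (panel bottom columns 265–372, mouth 230–414) and square to it, so I'm lowering it.

>>> drive_tool(dr=[[0, 0, 0], [0, 0, 0], [0, 0, 0], [0, 0, 0], [0, 0, 0], [0, 0, 0], [0, 0, 0], [0, 0, 0], [0, 0, 0]], xyz=[[-0.3, 0.3, 3], [0, 0, 3], [0, 0, 4], [0, 0, 4], [0, 0, 4], [0, 0, 4], [0, 0, 3], [0, 0, 0], [0, 0, 0]], hand=[0, 0, 0, 0, 0, 0, 0, 0, 0])

```text
time: 14.9
tool_pos: [0.5821, -0.3381, 0.2165]
eef_rot: [0.652, 0.758, -0.0, -0.0]
wrist_force: [-1.1, 1.3, -1.4]
opening: 0.085
grasp_force: 20.0
```

>>> drive_tool(dr=[[0, 0, 0], [0, 0, 0], [0, 0, 0], [0, 0, 0], [0, 0, 0]], xyz=[[0, 0, 1], [0, 0, 1], [0, 0, 1], [0, 0, 0], [0, 0, 0]], hand=[0, 0, 0, 0, 0])

```text
time: 15.4
tool_pos: [0.5823, -0.3382, 0.2142]
eef_rot: [0.652, 0.758, 0.0, 0.0]
wrist_force: [-0.9, 0.5, 3.8]
opening: 0.086
grasp_force: 20.0
```

>>> drive_tool(dr=[[0, 0, 0], [0, 0, 0], [0, 0, 0], [0, 0, 0], [0, 0, 0], [0, 0, 0], [0, 0, 0], [0, 0, 0], [0, 0, 0], [0, 0, 0], [0, 0, 0]], xyz=[[0, 0, 1], [0, 0, 0], [0, 0, 0], [0, 0, 0], [0, 0, 0], [0, 0, 0], [0, 0, -10], [0, 0, -20], [0, 0, -30], [0, 0, -30], [0, 0, 0]], hand=[0, 0.35, 0.35, 0.35, 0.35, 0.35, 0.35, 0.35, 0.35, 0.35, 0.35])

```text
time: 16.5
tool_pos: [0.5843, -0.3398, 0.3088]
eef_rot: [0.652, 0.758, 0.001, 0.005]
wrist_force: [1.2, -0.8, 0.6]
opening: 0.348
grasp_force: 0.0
```

>>> drive_tool(dr=[[0, 0, 0], [0, 0, 0], [0, 0, 0], [0, 0, 0], [0, 0, 0], [0, 0, 0]], xyz=[[-23.6, -13.6, 0], [-23.6, -13.6, 0], [-23.6, -13.6, 0], [-23.6, -13.6, 0], [-23.6, -13.6, 0], [0, 0, 0]], hand=[0, 0, 0, 0, 0, 0])

```text
time: 17.1
tool_pos: [0.5284, -0.4701, 0.3025]
eef_rot: [0.655, 0.756, -0.002, 0.0]
wrist_force: [-0.5, -0.6, -0.2]
opening: 0.005
grasp_force: 0.0
```

```bash
cat > g.py <<'E'
from h import *
np.set_printoptions(precision=4,suppress=True)
S,d=shot('wrist','wrist7.png')
r=lambda t:[(np.round(q['xy'],1),round(q['score'],2)) for q in models.spot_point('wrist',t)[:3]]
L={t:r(t) for t in ['button_top','panel_top','knob_grip','slot']}
s=dict(S); p=np.mean([S['tool_pos']]+[shot('wrist')[0]['tool_pos'] for _ in range(4)],0); s['tool_pos']=p; print(p)
for t in L:
    for xy,sc in L[t]: print(t,xy,sc,atz(*ray('wrist',s,d,xy),{'button_top':.09,'panel_top':.223,'knob_grip':.154,'slot':.128}[t]))
print('pred: panel corners', [np.round(proj('wrist',s,d,np.array([.582,-.338,.223])+k*.05*np.array([-.149,.989,0])),0) for k in (-1,1)],'button',proj('wrist',s,d,[.5323,-.4649,.09]))
i=cv2.imread('pics/wrist7.png');i=np.clip(255*(i/255.)**.6,0,255).astype('uint8');cv2.imwrite('pics/crop7.png',cv2.resize(i[:260,150:410],None,fx=2.3,fy=2.3))
E
python3 g.py
```

```text
[ 0.5325 -0.4647  0.3025]
button_top [280.2 179.2] 0.71 [ 0.537  -0.4584  0.09  ]
panel_top [379.7  47.6] 0.65 [ 0.5863 -0.3334  0.223 ]
knob_grip [231.4  62.1] 0.8 [ 0.4773 -0.3491  0.154 ]
slot [349.9  68.3] 0.74 [ 0.5864 -0.3332  0.128 ]
slot [233.3  64. ] 0.41 [ 0.4752 -0.3463  0.128 ]
pred: panel corners [array([373., 123.]), array([370., -13.])] button [275.1362 184.3918]
```

View pics/crop7.png

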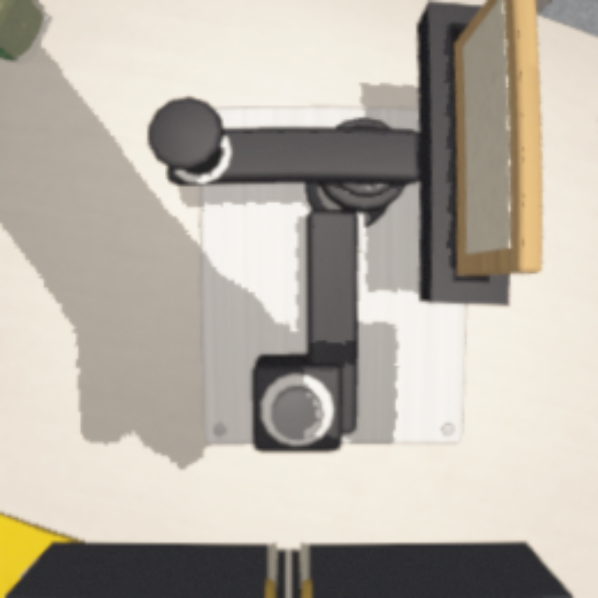

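The panel stands in the slot (crop right, around (500,140)). The button is at (297,408), straight below the closed fingers. Pressing it now.

>>> drive_tool(dr=[[0, 0, 0], [0, 0, 0], [0, 0, 0], [0, 0, 0], [0, 0, 0], [0, 0, 0], [0, 0, 0], [0, 0, 0], [0, 0, 0], [0, 0, 0], [0, 0, 0], [0, 0, 0], [0, 0, 0]], xyz=[[0, 0, 25], [0, 0, 30], [0, 0, 30], [0, 0, 30], [0, 0, 30], [0, 0, 25], [0, 0, 15], [0, 0, 4], [0, 0, 3], [0, 0, 3], [0, 0, 3], [0, 0, 2], [0, 0, 0]], hand=[0, 0, 0, 0, 0, 0, 0, 0, 0, 0, 0, 0, 0])

```text
time: 18.85
tool_pos: [0.5333, -0.4656, 0.1036]
eef_rot: [0.652, 0.758, 0.0, 0.001]
wrist_force: [0.6, -0.1, 4.3]
opening: 0.007
grasp_force: 1.9
```

>>> drive_tool(dr=[[0, 0, 0], [0, 0, 0], [0, 0, 0], [0, 0, 0]], xyz=[[0, 0, 2], [0, 0, 2], [0, 0, 1], [0, 0, 0]], hand=[0, 0, 0, 0])

```text
time: 19.25
tool_pos: [0.5334, -0.4657, 0.101]
eef_rot: [0.652, 0.758, 0.0, 0.001]
wrist_force: [-3.6, 3.8, 19.2]
opening: 0.003
grasp_force: 9.8
```

>>> drive_tool(dr=[[0, 0, 0], [0, 0, 0], [0, 0, 0], [0, 0, 0], [0, 0, 0], [0, 0, 0], [0, 0, 0], [0, 0, 0], [0, 0, 0], [0, 0, 0], [0, 0, 0], [0, 0, 0], [0, 0, 0], [0, 0, 0], [0, 0, 0]], xyz=[[0, 0, -10], [0, 0, -20], [0, 0, -30], [0, 0, -30], [0, 0, -30], [0, 0, -30], [0, 0, -20], [23.6, -8, 0], [23.6, -8, 0], [23.6, -8, 0], [23.6, -8, 0], [23.6, -8, 0], [0, 0, 0], [0, 0, 0], [0, 0, 0]], hand=[0.8, 0.8, 0.8, 0.8, 0.8, 0.8, 0.8, 0.8, 0.8, 0.8, 0.8, 0.8, 0.8, 0.8, 0.8])

```text
time: 20.75
tool_pos: [0.4754, -0.3549, 0.2674]
eef_rot: [0.652, 0.758, -0.0, 0.0]
wrist_force: [-0.2, -0.5, 0.5]
opening: 0.8
grasp_force: 0.0
```

```bash
python3 c.py 8 button_top pull_knob knob_grip panel_top; python3 -c "
from h import *; print(env.sense()['qpos'])"
```

```text
20.85 [ 0.475 -0.355  0.267] [ 0.653  0.758 -0.     0.   ] [0.924 0.298 0.804]
[[-0.148  0.989 -0.   ]
 [ 0.989  0.148 -0.   ]
 [-0.    -0.    -1.   ]]
button_top scene [403.2 301.2] 0.53 [ 0.52  -0.469  0.09 ]
button_top wrist [312.2 291.6] 0.53 [ 0.533 -0.461  0.09 ]
pull_knob scene [359.4 273.5] 0.58 [ 0.484 -0.353  0.13 ]
pull_knob scene [380.  256.3] 0.27 [ 0.575 -0.349  0.13 ]
pull_knob side [316.2 176.6] 0.51 [ 0.47  -0.323  0.13 ]
pull_knob wrist [278.6 203.4] 0.95 [ 0.479 -0.357  0.13 ]
knob_grip scene [357.3 266.4] 0.71 [ 0.479 -0.347  0.154]
knob_grip side [286.9 175.5] 0.55 [ 0.554 -0.237  0.154]
knob_grip side [314.8 167. ] 0.43 [ 0.486 -0.36   0.154]
knob_grip wrist [276.7 208.6] 0.76 [ 0.477 -0.356  0.154]
panel_top scene [383.6 227.6] 0.87 [ 0.71  -0.264  0.105]
panel_top scene [234.7 182. ] 0.71 [0.551 0.235 0.105]
panel_top scene [170.4 204.2] 0.65 [0.323 0.277 0.105]
panel_top side [315.5 269.9] 0.71 [0.304 0.316 0.105]
panel_top side [289.5 147.1] 0.45 [ 0.711 -0.768  0.105]
panel_top wrist [439.6 233.5] 0.73 [ 0.657 -0.37   0.105]
[ 0.32439514  0.35631127  0.34531564  1.69840807 -0.13225641  1.10982197
  0.85830305]
```

```bash
python3 -c "
from h import *; s,d=shot('wrist'); print(np.round(d['mount'],3))"
```

```text
[[-0.001 -0.968 -0.252  0.067]
 [ 1.    -0.001 -0.     0.   ]
 [ 0.    -0.252  0.968 -0.139]
 [ 0.     0.     0.     1.   ]]
```

>>> drive_tool(dr=[[0, 0, 1.25], [0, 0, 1.25], [0, 0, 1.25], [0, 0, 1.25], [0, 0, 1.25], [0, 0, 1.25], [0, 0, 1.25], [0, 0, 1.25], [0, 0, 1.25], [0, 0, 1.25], [0, 0, 1.25], [0, 0, 1.25], [0, 0, 0], [0, 0, 0]], xyz=[[0, 0, 0], [0, 0, 0], [0, 0, 0], [0, 0, 0], [0, 0, 0], [0, 0, 0], [0, 0, 0], [0, 0, 0], [0, 0, 0], [0, 0, 0], [0, 0, 0], [0, 0, 0], [0, 0, 0], [0, 0, 0]], hand=[0.8, 0.8, 0.8, 0.8, 0.8, 0.8, 0.8, 0.8, 0.8, 0.8, 0.8, 0.8, 0.8, 0.8])

```text
time: 22.95
tool_pos: [0.4754, -0.354, 0.2675]
eef_rot: [0.997, 0.077, -0.0, -0.0]
wrist_force: [-0.1, -0.4, -0.3]
opening: 0.801
grasp_force: 0.0
```

```bash
python3 -c "
from h import *; s=env.sense(); print(s['qpos'],s['tool_pos']); M=R.from_quat(s['eef_rot']).as_matrix(); print(M.T@(np.array([.4765,-.3550,.154])-s['tool_pos'])*1000,np.degrees(np.arctan2(M[1,1],M[0,1])))"
```

```text
[ 0.09517267  0.39955052  0.65153034  1.70599978 -0.26429407  1.12567346
 -0.59373852] [ 0.47538568 -0.35397873  0.26747234]
[  0.965395     1.18151207 113.47215236] -81.20992232558093
```

>>> drive_tool(dr=[[0, 0, 0], [0, 0, 0], [0, 0, 0], [0, 0, 0], [0, 0, 0], [0, 0, 0], [0, 0, 0], [0, 0, 0], [0, 0, 0], [0, 0, 0], [0, 0, 0], [0, 0, 0], [0, 0, 0], [0, 0, 0]], xyz=[[0.5, 0.5, 10], [0, 0, 20], [0, 0, 20], [0, 0, 20], [0, 0, 20], [0, 0, 12], [0, 0, 8], [0, 0, 2], [0, 0, 0], [0, 0, 0], [0, 0, 0], [0, 0, 0], [0, 0, 0], [0, 0, 0]], hand=[0.8, 0.8, 0.8, 0.8, 0.8, 0.8, 0.8, 0.8, 0.8, 0, 0, 0, 0, 0], force=45)

```text
time: 24.35
tool_pos: [0.476, -0.3545, 0.1557]
eef_rot: [0.997, 0.075, 0.0, 0.0]
wrist_force: [0.4, 0.6, -0.3]
opening: 0.413
grasp_force: 0.0
```

>>> drive_tool(dr=[[0, 0, 0], [0, 0, 0], [0, 0, 0], [0, 0, 0], [0, 0, 0]], xyz=[[0, 0, 0], [0, 0, 0], [0, 0, 0], [0, 0, 0], [0, 0, 0]], hand=[0, 0, 0, 0, 0])

```text
time: 24.85
tool_pos: [0.4757, -0.3537, 0.1555]
eef_rot: [0.997, 0.075, -0.0, -0.001]
wrist_force: [-2.8, 5.2, 5.2]
opening: 0.286
grasp_force: 45.0
```

>>> drive_tool(dr=[[0, 0, 0], [0, 0, 0], [0, 0, 0], [0, 0, 0], [0, 0, 0], [0, 0, 0], [0, 0, 0], [0, 0, 0], [0, 0, 0], [0, 0, 0]], xyz=[[0, 0, 0], [0, 0, 0], [0, 0, -2.5], [0, 0, -2.5], [0, 0, 0], [0, 0, 0], [0, 0, 0], [0, 0, 0], [0, 0, 0], [0, 0, 0]], hand=[0.5, 0.5, 0.5, 0.5, 0, 0, 0, 0, 0, 0])

```text
time: 25.85
tool_pos: [0.4757, -0.3537, 0.1605]
eef_rot: [0.997, 0.075, -0.0, -0.001]
wrist_force: [-1.9, 5.1, 4.6]
opening: 0.287
grasp_force: 45.0
```

>>> drive_tool(dr=[[0, 0, 0], [0, 0, 0], [0, 0, 0], [0, 0, 0], [0, 0, 0], [0, 0, 0], [0, 0, 0], [0, 0, 0], [0, 0, 0], [0, 0, 0], [0, 0, 0]], xyz=[[0, 0, 0], [0, 0, 0], [0, 0, 3], [0, 0, 3], [0, 0, 3], [0, 0, 0], [0, 0, 0], [0, 0, 0], [0, 0, 0], [0, 0, 0], [0, 0, 0]], hand=[0.5, 0.5, 0.5, 0.5, 0.5, 0, 0, 0, 0, 0, 0])

```text
time: 26.95
tool_pos: [0.4757, -0.3537, 0.1514]
eef_rot: [0.997, 0.075, -0.0, -0.001]
wrist_force: [-2.1, 4.7, 1.8]
opening: 0.286
grasp_force: 45.0
```

Run:
```python
from h import *
s,d=shot('wrist','wrist9.png'); print(s['opening'],s['grasp_force'],s['tool_pos'])
for t in ['pull_knob','knob_grip']:
  for n in ['wrist']:
    for r in models.spot_in(n,t)[:2]: print(t,n,np.round(r['box']),r['score'])
    for r in models.spot_point(n,t)[:2]: print(t,n,np.round(r['xy']),r['score'],proj('wrist',s,d,s['tool_pos']), atz(*ray(n,s,d,r['xy']),.13 if t=='pull_knob' else .154))
```

```text
0.2862293090858875 45.00032365322113 [ 0.47570391 -0.35371388  0.15140709]
pull_knob wrist [245. 238. 307. 322.] 0.82
pull_knob wrist [139.  28. 414. 322.] 0.41
pull_knob wrist [276. 257.] 0.77 [273.18719874 271.28994022] [ 0.47416932 -0.35538218  0.13      ]
knob_grip wrist [240. 233. 307. 321.] 0.72
knob_grip wrist [278. 279.] 0.83 [273.18719874 271.28994022] [ 0.47335327 -0.35612168  0.154     ]
```

>>> drive_tool(dr=[[0, 0, 0], [0, 0, 0], [0, 0, 0], [0, 0, 0], [0, 0, 0], [0, 0, 0], [0, 0, 0], [0, 0, 0], [0, 0, 0]], xyz=[[0, 0, 0], [0, 0, 0], [0, 0, -2], [0, 0, -3], [0, 0, -5], [0, 0, -5], [0, 0, -5], [0, 0, 0], [0, 0, 0]], hand=[0, 0, 0, 0, 0, 0, 0, 0, 0], force=60)

```text
time: 28.1
tool_pos: [0.4758, -0.3539, 0.1719]
eef_rot: [0.997, 0.075, -0.0, -0.001]
wrist_force: [-0.7, 6.0, -2.2]
opening: 0.283
grasp_force: 60.0
```

```bash
cat > k.py <<'E'
from h import *
np.set_printoptions(precision=4,suppress=True)
D={n:shot(n) for n in ['scene','side']}
s=D['side'][0]; print(s['time'],s['tool_pos'],s['wrist_force'],s['opening'],s['grasp_force'])
z0=np.array([.582,-.338,.223])
for n in D:
    print(n,'pred down',proj(n,*D[n],z0),'up60',proj(n,*D[n],z0+[0,0,.06]),'up120',proj(n,*D[n],z0+[0,0,.12]))
    for r in models.spot_point(n,'panel_top')[:5]: print('  ',np.round(r['xy'],1),round(r['score'],2))
E
python3 k.py
```

```text
28.15 [ 0.4758 -0.3539  0.1719] [-1.3387  5.9192 -2.851 ] 0.2790777706500753 59.999470207840204
scene pred down [382.1929 225.9396] up60 [384.9818 207.1148] up120 [387.9366 187.1697]
   [169.8 203.1] 0.9
   [381.6 216.8] 0.74
   [233.3 178.1] 0.55
side pred down [287.916  148.4035] up60 [287.8308 132.236 ] up120 [287.7434 115.676 ]
   [235.9 247.5] 0.71
   [291.9 142.1] 0.6
   [314.3 268.1] 0.53
   [347.2 222.7] 0.43
```

The mast rises with the grip, so I'm continuing.

>>> drive_tool(dr=[[0, 0, 0], [0, 0, 0], [0, 0, 0], [0, 0, 0], [0, 0, 0], [0, 0, 0], [0, 0, 0], [0, 0, 0], [0, 0, 0], [0, 0, 0], [0, 0, 0], [0, 0, 0]], xyz=[[0, 0, -4], [0, 0, -4], [0, 0, -4], [0, 0, -4], [0, 0, -4], [0, 0, -4], [0, 0, -4], [0, 0, -4], [0, 0, -4], [0, 0, -4], [0, 0, -3], [0, 0, 0]], hand=[0, 0, 0, 0, 0, 0, 0, 0, 0, 0, 0, 0])

```text
time: 29.5
tool_pos: [0.4758, -0.354, 0.2146]
eef_rot: [0.997, 0.075, -0.0, -0.0]
wrist_force: [-0.3, 5.6, -5.9]
opening: 0.281
grasp_force: 60.0
```

```bash
python3 k.py
```

```text
29.55 [ 0.4758 -0.3539  0.2146] [-0.495   6.0269 -5.609 ] 0.28072628859661825 59.99921083683148
scene pred down [382.1929 225.9396] up60 [384.9818 207.1148] up120 [387.9366 187.1697]
   [170.5 202.5] 0.76
   [236.2 183. ] 0.63
   [385.5 203.3] 0.61
side pred down [287.916  148.4035] up60 [287.8308 132.236 ] up120 [287.7434 115.676 ]
   [317.6 266.5] 0.92
   [238.1 246.5] 0.62
   [288.3 129. ] 0.61
```

>>> drive_tool(dr=[[0, 0, 0], [0, 0, 0], [0, 0, 0], [0, 0, 0], [0, 0, 0], [0, 0, 0], [0, 0, 0], [0, 0, 0], [0, 0, 0], [0, 0, 0], [0, 0, 0], [0, 0, 0], [0, 0, 0], [0, 0, 0], [0, 0, 0], [0, 0, 0], [0, 0, 0]], xyz=[[0, 0, -4], [0, 0, -4], [0, 0, -4], [0, 0, -4], [0, 0, -4], [0, 0, -4], [0, 0, -4], [0, 0, -4], [0, 0, -4], [0, 0, -4], [0, 0, -4], [0, 0, -4], [0, 0, -4], [0, 0, -2], [0, 0, -1], [0, 0, 0], [0, 0, 0]], hand=[0, 0, 0, 0, 0, 0, 0, 0, 0, 0, 0, 0, 0, 0, 0, 0, 0])

```text
time: 31.4
tool_pos: [0.4758, -0.3539, 0.2693]
eef_rot: [0.997, 0.075, -0.0, -0.001]
wrist_force: [0.9, 4.5, -8.8]
opening: 0.282
grasp_force: 60.0
```

```bash
python3 k.py
```

```text
31.45 [ 0.4757 -0.3539  0.2693] [ 1.4879  5.0153 -9.672 ] 0.2781309025305299 59.99868469778448
scene pred down [382.1929 225.9396] up60 [384.9818 207.1148] up120 [387.9366 187.1697]
   [169.3 205.1] 0.81
   [389.1 186.4] 0.78
   [234.  182.1] 0.63
side pred down [287.916  148.4035] up60 [287.8308 132.236 ] up120 [287.7434 115.676 ]
   [315.5 268.2] 0.53
   [288.2 116.5] 0.48
```

>>> drive_tool(dr=[[0, 0, 0], [0, 0, 0], [0, 0, 0], [0, 0, 0], [0, 0, 0]], xyz=[[0, 0, -1], [0, 0, -1], [0, 0, -1], [0, 0, 0], [0, 0, 0]], hand=[0, 0, 0, 0, 0])

```text
time: 32.1
tool_pos: [0.4757, -0.3538, 0.2717]
eef_rot: [0.997, 0.075, -0.0, -0.001]
wrist_force: [2.3, 4.7, -11.9]
opening: 0.283
grasp_force: 60.0
```

```bash
python3 k.py
```

```text
32.15 [ 0.4757 -0.3538  0.2717] [  3.0959   4.3104 -12.9023] 0.282687411856509 59.998121959506534
scene pred down [382.1929 225.9396] up60 [384.9818 207.1148] up120 [387.9366 187.1697]
   [170.5 205.5] 0.98
   [384.3 220.7] 0.68
   [386.7 188.3] 0.66
   [232.7 180.9] 0.64
side pred down [287.916  148.4035] up60 [287.8308 132.236 ] up120 [287.7434 115.676 ]
   [237.9 246.1] 0.9
   [318.6 267.6] 0.87
   [252.3 340.7] 0.57
   [286.5 115.7] 0.41
```

>>> drive_tool(dr=[[0, 0, 0], [0, 0, 0], [0, 0, 0], [0, 0, 0], [0, 0, 0]], xyz=[[0, 0, -1], [0, 0, -1], [0, 0, 0], [0, 0, 0], [0, 0, 0]], hand=[0, 0, 0, 0, 0])

```text
time: 32.8
tool_pos: [0.4757, -0.3535, 0.272]
eef_rot: [0.997, 0.075, -0.001, -0.001]
wrist_force: [5.1, 3.1, -22.6]
opening: 0.281
grasp_force: 60.0
```

The TCP has stopped rising and the pull force jumped to 22.6 N, so the mast is at its second stop. Handing in.

```bash
python3 -c "
from h import *; s=env.sense(); print(s['tool_pos'],s['wrist_force'],s['grasp_force']); print(env.hand_in())"
```

```text
[ 0.47566609 -0.35345894  0.27196719] [  5.13808946   3.09216835 -22.6312202 ] 59.99651766498573
the job is handed in; nothing more can be done
None
```

The job is handed in: the panel is in the slot, the button is pressed in, and the gripper is holding the knob with the mast at its topmost stop (120 mm rise). No verdict came back; the gripper seems to be closed on the knob's cap rather than its stem (26 mm opening).

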